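Sort the loose parts into the flow analyser's stations

ROBOT

A 6-joint arm with a two-finger parallel gripper is mounted at the origin on the work surface. World frame = base frame: x ahead of the robot, y to its left, z up, the work surface at z = 0. Lengths are in m, angles in degrees, forces in N, time in s.
With the tool pointing down it reaches from about 0.375 to 0.9 m from the base axis. Payload 3.1 kg.
Tool frame: the origin (TCP) lies on the centre line of the jaws, within the pads' length; the fingertips stand 25 mm ahead of it and the grasp point (between the pads) lies 6 mm ahead of it; z points along the fingers, y is the line along which they close (so a half turn about z gives the same grasp; the last joint's range is limited). The gripper opens to 87 mm and grips with 3 to 60 N. Pads are 19 mm wide; open, the fingers measure 117 mm over their backs; the gripper's body (75 mm by 190 mm) begins 51 mm behind the grasp point.
Start: joints at [-80.93, 30.224, 82.088, -0, 67.689, -10.227], TCP at [0.207, -0.59, 0.248] pointing down, gripper open.
Joint ranges: [-176.69, 176.69], [-43.24, 126.21], [12.49, 139.97], [-82, 262], [0, 151.66], [-163.58, 163.58]. Speed limits (degrees/s): [159.86, 159.86, 180, 180, 180, 180].

INTERFACE

Orientations are given as a 3x3 rotation matrix whose columns are the frame's x, y, z axes.
In Python, from rig import read_state, capture, camera_params, hand_in gives the robot as it stands.
- The arm moves only by the tool apply_moves, never from a script. Its argument "rows" is a list of rows, each an object of numbers: "x", "y", "z": the shift along the tool's x, y, z in mm; "rx", "ry", "rz": the turn, a rotation vector about the tool's x, y, z in units of 6 degrees (1.0 is 6 degrees); "claw": the closure in counts, from 0 (fully open) to 255 (shut). A call has 1 to 10 rows; each row is the pose to reach, as a shift and turn from the pose commanded when the call began, along the tool's axes at that moment; what a row does not reach only later rows make up. A row lasts 1/8 s, in which the tool goes at most 62.5 mm and 10.7 degrees, less where a joint would pass 70% of its speed; a pose out of reach is approached as far as the arm can. A call with a gripper value outside its range is refused whole. The fingers move at their own pace and stop on an object; the grip force is fixed at half the most. Time passes only in rows, so rows that repeat a pose let the fingers close. It gives the time, the measured TCP pose, the force, the opening and the grip force at its end, in the units of the state.
- read_state(): the state, without advancing time (a new reading comes with each control period).
- capture(name): name is "side" or "top"; returns (picture, depth): 400x640x3 uint8, red, green, blue; 400x640 float32, m along the optical axis (not along the pixel's ray), 0 where there is no reading.
- camera_params(name): a dict with "fx", "fy", "cx", "cy" (pixels), "xyz" and "orientation" of the camera in the world. Camera axes: x right, y up, looking along -z (the intrinsics and any distortion apply to the point x, -y, -z); pixel columns grow to the right and rows downward; lengths in m; the calibration is good to about 2 mm. A picture is of the moment at which its call begins. camera_params takes no time and is no camera call.
- hand_in(): hands the job in; it is judged then, once.
The state is a dict: "time_s": time; "joint_positions": joint angles; "qvel": joint speeds; "tau": joint torques, N m; "position": TCP position; "tcp_rot": TCP orientation; "force": force on the tool from outside, world axes, zero at the start; "moment": the same for the moment, N m; "opening": opening from 0.0 (shut) to 1.0 (fully open); "grasp_force": force on a finger pad.
Only numpy, scipy, OpenCV 4.12 (cv2) and the standard library are available. Lean on these libraries where they do the work, as an engineer would, in place of code of your own. Each camera call takes 0.05 s, during which the arm holds its last target. There are 200 camera calls.

TASK

Get the analyser bench ready for the next run: stand the two loose small sample vials in free bays of the grey vial rack, the two loose larger reagent bottles in the free bays of the white reagent tray, and seat the loose pump cassette fully home in the pump's empty slot. Keep vials and bottles upright, set everything down rather than drop it, and leave the vial and the bottle that already stand in the rack and the tray in their bays.

Things in the scene. Friction and masses are not known exactly. Their poses are not given: they have to be found in the camera images.
- vial_1: Loose amber glass sample vial, round, 28 mm diameter, 95 mm tall: straight body up to 78 mm, shoulder, black ribbed cap 24 mm wide on top, paper label; about 55 g. Origin: centre of its underside, z up its axis. It stands on the bench.
- vial_2: Second loose amber glass sample vial, round, 28 mm diameter, 95 mm tall: straight body up to 78 mm, shoulder, black ribbed cap 24 mm wide on top, paper label; about 55 g. Origin: centre of its underside, z up its axis. It stands on the bench.
- bottle_tall: Loose amber glass reagent bottle, round, 54 mm diameter, 115 mm tall: straight body up to 82 mm, sloping shoulder, black screw cap 36 mm wide; about 200 g. Origin: centre of its underside, z up its axis. It stands on the bench.
- bottle_wide: Loose white plastic wide-mouth reagent bottle, round, 58 mm diameter, 97 mm tall: straight body up to 76 mm, white screw cap 48 mm wide; about 200 g. Origin: centre of its underside, z up its axis. It stands on the bench.
- cassette: Loose black pump cassette: upright plate 14 mm thick (own y), 76 long (x), 58 tall, same either way round, 50 g, standing on the bench on two feet (x 23 to 38 mm each side, 22 mm high arch between). Above 28 mm it steps in to a grip rib 40 mm long (x), 14 thick, 58 high at its top: take it across the 40 mm. Origin: mid length and thickness, underside of the feet; z up.
- vial_rack: Grey plastic vial rack, fixed to the bench, 104 mm (own x) by 154 mm (own y), outer walls 40 mm high, dividers lower, walls and floor 4 mm thick. Six square bays, 46 mm inside: centres at x = -25 and +25 mm, y = -50, 0 and +50 mm. The bay at x = +25, y = 0 already holds a vial; the other five are free. Origin: centre of its underside, z up.
- vial_in_rack: The amber glass sample vial, round, 28 mm diameter, 95 mm tall: straight body up to 78 mm, shoulder, black ribbed cap 24 mm wide on top, paper label; about 55 g. Origin: centre of its underside, z up its axis. It already stands in the rack, in the bay at rack x = +25 mm, y = 0, and is loose there.
- reagent_tray: White plastic reagent tray, fixed to the bench, 86 mm (own x) by 250 mm (own y), outer walls 40 mm high, dividers lower, walls and floor 4 mm thick. Three square bays in a row, 78 mm inside: centres at x = 0, y = -82, 0 and +82 mm. The middle bay already holds a bottle; the two end bays are free. Origin: centre of its underside, z up.
- bottle_in_tray: The amber glass reagent bottle (54 mm diameter, 115 mm tall, as the loose one) that already stands in the middle bay of the tray, loose there. Origin: centre of its underside, z up.
- pump: Grey pump, fixed, 130 (own x) by 210 mm (y): housing 112 high at +y, two rails along y, roller shaft (radius 15) at x=0, z=60. Cassette slots at y=-83,-55,-27,+1; y=-27 is empty, the rest hold clamped cassettes, tops at z=118. Lower in from above, length along x, middle at x=0, arch over shaft, until feet rest on the rails, z=60; slot 23 wide, fin tops z=79, no snap. Origin: centre of underside.

How it is judged (in metres and radians):
At the end, for the whole second after the job is handed in: Both loose vials stand upright (0.12 rad) on the floor of rack bays, both bottles likewise in the tray; the cassette is upright in the empty pump station, within 4 mm of the rails, 10 mm along, 7 mm across, 0.2 rad yaw; the vial and bottle already placed still stand in their places; all at rest (x of vial_1 in the frame of vial_rack between -0.042 and 0.042 m and y of vial_1 in the frame of vial_rack between -0.067 and 0.067 m and z of vial_1 in the frame of vial_rack between 0 and 0.008 m and linear speed of each of vial_1, vial_2, bottle_tall, bottle_wide, cassette, vial_in_rack, bottle_in_tray below 0.02 m/s and angle between each of vial_1, vial_2, bottle_tall, bottle_wide, cassette, vial_in_rack, bottle_in_tray's own z axis and vertical below 0.12 rad and x of vial_2 in the frame of vial_rack between -0.042 and 0.042 m and y of vial_2 in the frame of vial_rack between -0.067 and 0.067 m and z of vial_2 in the frame of vial_rack between 0 and 0.008 m and x of bottle_tall in the frame of reagent_tray between -0.02 and 0.02 m and y of bottle_tall in the frame of reagent_tray between -0.1 and 0.1 m and z of bottle_tall in the frame of reagent_tray between 0 and 0.008 m and x of bottle_wide in the frame of reagent_tray between -0.02 and 0.02 m and y of bottle_wide in the frame of reagent_tray between -0.1 and 0.1 m and z of bottle_wide in the frame of reagent_tray between 0 and 0.008 m and x of cassette in the frame of pump between -0.01 and 0.01 m and y of cassette in the frame of pump between -0.034 and -0.02 m and z of cassette in the frame of pump between 0.056 and 0.064 m and angle between the x axis of cassette and the x axis of pump, either way round below 0.2 rad and x of vial_in_rack in the frame of vial_rack between -0.042 and 0.042 m and y of vial_in_rack in the frame of vial_rack between -0.067 and 0.067 m and z of vial_in_rack in the frame of vial_rack between 0 and 0.008 m and x of bottle_in_tray in the frame of reagent_tray between -0.02 and 0.02 m and y of bottle_in_tray in the frame of reagent_tray between -0.1 and 0.1 m and z of bottle_in_tray in the frame of reagent_tray between 0 and 0.008 m); the robot touches nothing.
It fails at once if a vial or bottle is tipped by more than 0.6 rad (angle between any of vial_1, vial_2, bottle_tall, bottle_wide, vial_in_rack, bottle_in_tray's own z axis and vertical above 0.6 rad).
It fails at once if a vial, a bottle or the cassette is dropped (moves faster than 0.8 m/s, a fall of about 33 mm, with no finger on it) ((linear speed of vial_1 above 0.8 m/s and contact force between the fingers and vial_1 below 0.05 N) or (linear speed of vial_2 above 0.8 m/s and contact force between the fingers and vial_2 below 0.05 N) or (linear speed of bottle_tall above 0.8 m/s and contact force between the fingers and bottle_tall below 0.05 N) or (linear speed of bottle_wide above 0.8 m/s and contact force between the fingers and bottle_wide below 0.05 N) or (linear speed of cassette above 0.8 m/s and contact force between the fingers and cassette below 0.05 N)).
It fails at once if the vial in the rack or the bottle in the tray is moved by more than 25 mm (distance of any of vial_in_rack, bottle_in_tray from where it was at the start of the episode above 0.025 m).
It also fails if it takes over 118 s, if anything falls off the work surface, if the arm or the gripper's body presses on something with over 40 N, if the wrist force passes 120 N, or if a joint passes its speed limit or range.

## Working session

There is one attempt and no reset: what is moved stays moved. The work goes in short steps, Python scripts to look and compute and a tool call to move; the robot and the scene stay as the last step left them, time stands still between calls to the robot, and variables do not carry over. Pictures are saved under pics/ and viewed, at most 14 in all, crops included, and the job is handed in when it is done.

Besides the shell and the picture viewer there is one more tool, called as name(argument=value, ...) on one line, values as JSON. apply_moves: Moves the arm, as the interface text tells. Its arguments: {"type":"object","properties":{"rows":{"type":"array"}},"required":["rows"]}

```bash
ls; mkdir -p pics; python3 - <<'E'
from rig import *
import cv2, numpy as np
s=read_state(); print(s)
for n in("side","top"):
    p,d=capture(n); cv2.imwrite(f"pics/{n}0.png",p[:,:,::-1]); np.savez(f"{n}0.npz",p=p,d=d); print(n,camera_params(n),(d>0).mean())
E
```

```text
pics
{'time_s': 0.0, 'joint_positions': array([-8.09294829e+01,  3.02789282e+01,  8.21566701e+01,  4.16510134e-04,
        6.76895096e+01, -1.02270572e+01]), 'qvel': array([ 0.02996264, -0.06302992,  0.04725051, -0.01468787,  0.03810917,
        0.0494801 ]), 'tau': array([-6.03947119e-04, -4.40041387e+01, -1.76592869e+01,  6.32940070e-02,
        5.82835218e-02, -1.64794260e-04]), 'position': array([ 0.20646911, -0.58918723,  0.24657041]), 'tcp_rot': array([[ 9.43815925e-01,  3.30471461e-01, -3.37594279e-04],
       [ 3.30471398e-01, -9.43813542e-01,  2.15729828e-03],
       [ 3.94299462e-04, -2.14765773e-03, -9.99997616e-01]]), 'force': array([ 0.56577878,  0.78583381, -0.07827835]), 'moment': array([ 0.0034255 ,  0.01702356, -0.03642316]), 'grasp_force': 0.0, 'opening': 0.9969360669403382}
side {'fx': 442.1108154192614, 'fy': 442.1108154192614, 'cx': 320.04557518886, 'cy': 203.2272077720514, 'xyz': array([ 0.41551612, -0.72016327,  0.8077139 ]), 'orientation': array([[ 0.9910907 ,  0.09288071, -0.09545889],
       [-0.13299172,  0.72909075, -0.67137164],
       [ 0.00724071,  0.67808543,  0.73494743]])} 0.9961015625
top {'fx': 449.9057044419558, 'fy': 449.9057044419558, 'cx': 321.70156288052056, 'cy': 194.09006196768829, 'xyz': array([0.39052092, 0.00991522, 0.98688936]), 'orientation': array([[ 0.00522344,  0.99324354, -0.11593099],
       [-0.99949875,  0.00880567,  0.03040903],
       [ 0.03122442,  0.11571404,  0.99279167]])} 0.99602734375
```

View pics/side0.png

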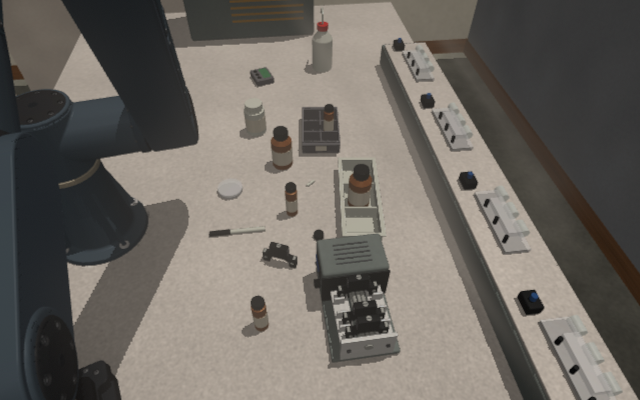

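View pics/top0.png

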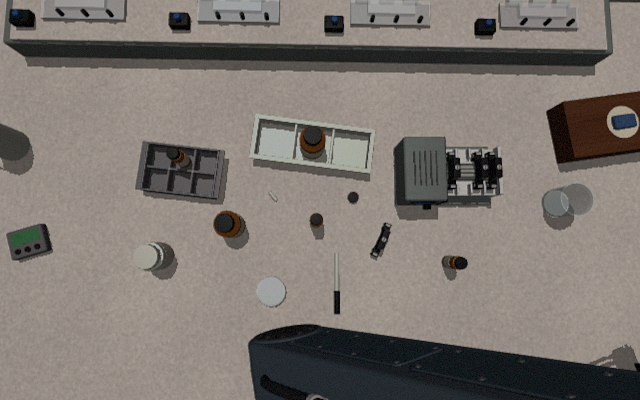

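The side view shows the loose vials at about (291,198) and (260,312), tall bottle (281,148), wide bottle (255,117), cassette (280,254), rack (320,130), tray (358,200) and pump (355,300). In the top view the same things are at (316,220), (457,262), (228,224), (152,256), (381,240), (180,170), (312,144) and (450,170). Next I deproject the depth.

```bash
cat >h.py <<'E'
from rig import *
import cv2, numpy as np
def world(n,d):
    c=camera_params(n); v,u=np.mgrid[:400,:640]
    P=np.dstack([(u-c["cx"])/c["fx"]*d,-(v-c["cy"])/c["fy"]*d,-d])
    W=P@c["orientation"].T+c["xyz"]; W[d<=0]=np.nan
    return W
def grab(n):
    p,d=capture(n); return p,d,world(n,d)
def hmap(W,x0=.25,x1=.85,y0=-.5,y1=.55,res=.001):
    "max-height map, rows = -x, cols = -y"
    H=np.zeros((int((x1-x0)/res),int((y1-y0)/res)),np.float32)
    w=W.reshape(-1,3); w=w[np.isfinite(w).all(1)]
    i=((x1-w[:,0])/res).astype(int); j=((y1-w[:,1])/res).astype(int)
    k=(i>=0)&(j>=0)&(i<H.shape[0])&(j<H.shape[1])
    np.maximum.at(H,(i[k],j[k]),w[k,2].astype(np.float32)); return H
E
python3 - <<'E'
from h import *
for n in("top","side"):
    z=np.load(n+"0.npz"); W=world(n,z["d"]); 
    m=(W[...,2]>.012)&(W[...,0]>.3)&(W[...,0]<.85)&(abs(W[...,1])<.55)
    N,L,S,C=cv2.connectedComponentsWithStats(m.astype(np.uint8))
    bench=W[(abs(W[...,2])<.01)&(W[...,0]>.4)&(W[...,0]<.7)&(abs(W[...,1])<.4)]
    print(n,"bench z",np.median(bench[:,2]),bench[:,2].std())
    for i in range(1,N):
        if S[i,4]<60: continue
        w=W[L==i]; zt=np.percentile(w[:,2],97); t=w[w[:,2]>zt-.006]
        print(S[i],"zt %.3f"%zt,"top c",((t.min(0)+t.max(0))/2).round(4),"med",np.median(t,0).round(4),"ext",np.ptp(t,0).round(3))
E
```

```text
top bench z 0.0001923607386333792 0.0022748519002934527
[   48    17   524    48 17201] zt 0.093 top c [0.8304 0.0676 0.1033] med [ 0.8412 -0.0378  0.1034] ext [0.039 0.893 0.032]
[ 549  101   26   61 1062] zt 0.072 top c [ 0.6437 -0.5408  0.0702] med [ 0.664  -0.5438  0.0694] ext [0.12  0.018 0.009]
[ 249  114  127   60 2714] zt 0.119 top c [0.6085 0.0021 0.1186] med [0.6087 0.003  0.1187] ext [0.034 0.034 0.01 ]
[ 394  137  110   73 6641] zt 0.118 top c [ 0.546  -0.2773  0.1171] med [ 0.5464 -0.2366  0.1136] ext [0.128 0.195 0.01 ]
[ 135  142   90   58 2227] zt 0.098 top c [0.5743 0.2813 0.0979] med [0.5738 0.281  0.0985] ext [0.025 0.024 0.011]
[543 182  40  36 603] zt 0.086 top c [ 0.4905 -0.5283  0.0845] med [ 0.4903 -0.5219  0.084 ] ext [0.07  0.043 0.009]
[348 192  11  11  76] zt 0.016 top c [ 0.4984 -0.0883  0.0145] med [ 0.4994 -0.0871  0.0142] ext [0.022 0.022 0.005]
[213 211  32  28 688] zt 0.117 top c [0.4348 0.1725 0.115 ] med [0.4347 0.1725 0.1147] ext [0.035 0.036 0.008]
[309 213  14  16 164] zt 0.097 top c [ 0.4448 -0.0064  0.0946] med [ 0.4448 -0.0063  0.0946] ext [0
[... 1115 characters left out ...]
4   158    87   204 10571] zt 0.119 top c [ 0.5582 -0.178   0.1178] med [ 0.5537 -0.243   0.1145] ext [0.145 0.395 0.01 ]
[230 179  13  19 186] zt 0.018 top c [0.3157 0.0861 0.0166] med [0.3133 0.0854 0.0157] ext [0.031 0.064 0.008]
[285 182  13  33 354] zt 0.097 top c [ 0.4495 -0.0061  0.0948] med [ 0.4489 -0.0086  0.0954] ext [0.024 0.025 0.007]
[314 230  10   9  68] zt 0.016 top c [ 0.5026 -0.09    0.0146] med [ 0.5023 -0.0893  0.0144] ext [0.022 0.023 0.005]
[263 242  35  24 450] zt 0.060 top c [ 0.4093 -0.1461  0.0583] med [ 0.41   -0.1476  0.058 ] ext [0.04  0.027 0.009]
[251 296  18  34 460] zt 0.097 top c [ 0.3628 -0.2955  0.0947] med [ 0.3625 -0.2961  0.0949] ext [0.024 0.024 0.007]
```

```bash
python3 - <<'E'
from h import *
def rect(w):
    (c,s,a)=cv2.minAreaRect((w[:,:2]*1000).astype(np.float32)); return np.round(c,1),np.round(s,1),round(a,2)
for n in("top","side"):
    z=np.load(n+"0.npz"); W=world(n,z["d"]); X,Y,Z=W[...,0],W[...,1],W[...,2]
    def comps(m,mn,tag):
        N,L,S,C=cv2.connectedComponentsWithStats(m.astype(np.uint8))
        for i in range(1,N):
            if S[i,4]>mn: print(n,tag,S[i,4],rect(W[L==i]),"med",np.median(W[L==i],0).round(4))
    box=lambda a,b,c,d:(X>a)&(X<b)&(Y>c)&(Y<d)
    comps((Z>.034)&(Z<.046)&box(.5,.72,.17,.4),40,"rack")
    comps((Z>.034)&(Z<.046)&box(.5,.72,-.145,.15),40,"tray")
    comps((Z>.106)&(Z<.1145)&box(.44,.68,-.45,-.15),60,"housing")
    comps((Z>.1155)&box(.44,.68,-.45,-.15),15,"ribs")
    comps((Z>.05)&box(.36,.46,-.18,-.11),15,"cassette rib")
    comps((Z>.015)&box(.36,.46,-.2,-.1),15,"cassette all")
    print(n,"pump profile")
z=np.load("top0.npz"); im=z["p"][90:300,370:530]; cv2.imwrite("pics/pump.png",cv2.resize(im[:,:,::-1],None,fx=2.8,fy=2.8,interpolation=2))
z=np.load("side0.npz"); im=z["p"][225:365,300:410]; cv2.imwrite("pics/pump_s.png",cv2.resize(im[:,:,::-1],None,fx=4,fy=4,interpolation=2))
E
```

```text
top rack 949 (array([551. , 281.9]), array([176.5, 104.5]), 83.89) med [0.5571 0.3048 0.0385]
top tray 1540 (array([610.8,   1.8]), array([262.2,  99. ]), 82.98) med [0.6141 0.0027 0.0396]
top housing 2592 (array([ 546.1, -221.8]), array([129.6,  86.9]), 0.93) med [ 0.5448 -0.2206  0.1117]
top ribs 142 (array([ 546.7, -282.9]), array([14.3, 39.9]), 89.56) med [ 0.546  -0.2826  0.118 ]
top ribs 140 (array([ 547.9, -338.7]), array([38.3, 15.1]), 1.26) med [ 0.547  -0.3382  0.1183]
top ribs 130 (array([ 548.2, -366. ]), array([38.7, 15.2]), 0.69) med [ 0.5489 -0.3658  0.1179]
top cassette rib 143 (array([ 406. , -146.3]), array([14.3, 41.2]), 65.16) med [ 0.4067 -0.1456  0.0575]
top cassette all 298 (array([ 406. , -145.5]), array([15.5, 75.8]), 65.43) med [ 0.4047 -0.1436  0.0447]
top pump profile
side rack 460 (array([556.3, 280. ]), array([181.1, 103.9]), 83.8) med [0.5504 0.2539 0.0386]
side tray 953 (array([ 6.153e+02, -2.000e-01]), array([262.7,  98.3]), 82.86) med [ 0.6179 -0.018   0.0402]
side tray 79 (array([608.5, -12.6]), array([26.8, 54. ]), 71.59) med [ 0.6052 -0.0205  0.0393]
side housing 2267 (array([ 550.1, -223.4]), array([130. ,  86.7]), 0.94) med [ 0.5485 -0.2281  0.1124]
side housing 61 (array([ 549.8, -289.3]), array([12.5, 42.9]), 78.25) med [ 0.5485 -0.29    0.1105]
side ribs 154 (array([ 550.9, -283.9]), array([40. , 15.3]), 1.97) med [ 0.5496 -0.2847  0.1184]
side ribs 171 (array([ 551.5, -340.3]), array([40.1, 15. ]), 0.73) med [ 0.5514 -0.3408  0.1188]
side ribs 185 (array([ 551.7, -367.9]), array([41.1, 15.4]), 1.9) med [ 0.5514 -0.3683  0.1187]
side cassette rib 146 (array([ 409.8, -146.6]), array([16.5, 42.4]), 64.7) med [ 0.4099 -0.1487  0.0578]
side cassette all 439 (array([ 410.4, -146.7]), array([17.8, 75.9]), 65.62) med [ 0.4108 -0.1515  0.0365]
side pump profile
```

View pics/pump.png

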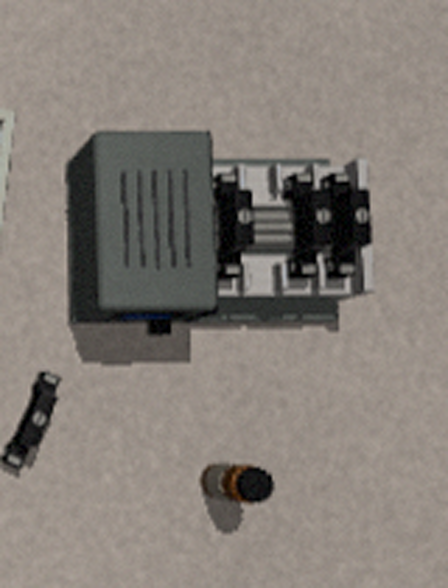

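View pics/pump_s.png

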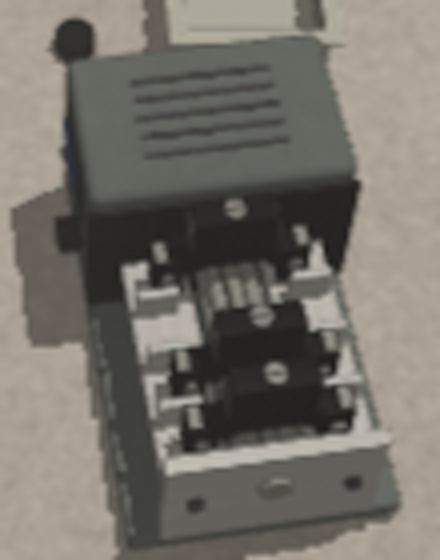

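The crops show the empty slot between the first cassette rib next to the housing and the pair at the far end, so its middle is halfway between ribs 1 and 2. The rack and tray outlines came out too large, so I check the rim points in an orthographic map.

```bash
python3 - <<'E'
from h import *
img=[]
for n in("top","side"):
    z=np.load(n+"0.npz"); W=world(n,z["d"])
    x0,y1=.48,.40
    im=np.zeros((220,560,3),np.uint8)
    w=W.reshape(-1,3); col=z["p"].reshape(-1,3)[:,::-1]
    i=np.round((.70-w[:,0])*1000); j=np.round((y1-w[:,1])*1000)
    k=np.isfinite(i)&(i>=0)&(i<220)&(j>=0)&(j<560)
    h=w[k,2]
    c=np.where((h<.010)[:,None],[90,0,0],np.where((h<.032)[:,None],[0,120,0],np.where((h<.046)[:,None],[255,255,255],[0,0,255]))).astype(np.uint8)
    im[i[k].astype(int),j[k].astype(int)]=c
    img.append(cv2.dilate(im,np.ones((2,2))))
cv2.imwrite("pics/ortho.png",np.vstack(img))
E
```

```text
(no output)
```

View pics/ortho.png

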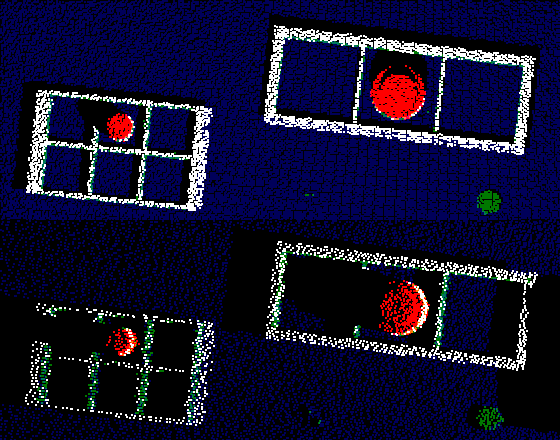

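The map confirms the frames: rack yaw about −6°, tray about −7°, and the rim is widened evenly by flanges. Now I write the move helper and start with the far vial.

```bash
cat >go.py <<'E'
import sys; from h import *
from scipy.spatial.transform import Rotation as R
# args: x y z(m, TCP) yaw(deg, direction of tool y)
x,y,z,a=map(float,sys.argv[1:5]); s=read_state(); T=s["tcp_rot"]
cy=np.array([np.cos(np.radians(a)),np.sin(np.radians(a)),0]); cz=np.array([0,0,-1.])
G=np.column_stack([np.cross(cy,cz),cy,cz])
d=T.T@(np.array([x,y,z])-s["position"])*1000; r=R.from_matrix(T.T@G).as_rotvec(degrees=True)/6
print("xyz",d.round(1),"rot",r.round(2),"rows",max(np.linalg.norm(d)/62.5,np.linalg.norm(r)*6/10.7).round(1),"t",s["time_s"],"F",s["force"].round(1),"gf",s["grasp_force"],"op",s["opening"])
E
python3 go.py .362 -.295 .2 -6.5
```

```text
xyz [ 244.  -226.2   47.2] rot [-1.00e-02 -1.00e-02 -1.07e+01] rows 6.0 t 0.1 F [ 0.  -0.1 -0.7] gf 0.0 op 0.9975266160561166
```

apply_moves(rows=[{"x": 244,"y": -226,"z": 47,"rz": -10.7},{"x": 244,"y": -226,"z": 47,"rz": -10.7},{"x": 244,"y": -226,"z": 47,"rz": -10.7},{"x": 244,"y": -226,"z": 47,"rz": -10.7},{"x": 244,"y": -226,"z": 47,"rz": -10.7},{"x": 244,"y": -226,"z": 47,"rz": -10.7},{"x": 244,"y": -226,"z": 47,"rz": -10.7},{"x": 244,"y": -226,"z": 47,"rz": -10.7},{"x": 244,"y": -226,"z": 47,"rz": -10.7},{"x": 244,"y": -226,"z": 47,"rz": -10.7}])

```text
validation failed for argument at $.ro...
```

```bash
python3 go.py .362 -.295 .071 -6.5; python3 - <<'E'
from h import *
s=read_state(); print(s["position"],s["tcp_rot"][:,1])
for n in("top","side"):
    p,d,W=grab(n)
    w=W[(W[...,2]>.173)&(W[...,2]<.205)&(abs(W[...,0]-.362)<.1)&(abs(W[...,1]+.295)<.04)]
    print(n,len(w),w.min(0).round(4),w.max(0).round(4))
    cv2.imwrite(f"pics/{n}1.png",p[:,:,::-1])
E
```

```text
xyz [ 244.  -226.   176.2] rot [-1.00e-02 -1.00e-02 -1.07e+01] rows 6.0 t 0.1 F [ 0.  -0.1 -0.7] gf 0.0 op 0.9975266160561166
[ 0.20647373 -0.58925841  0.24666358] [ 0.33049894 -0.94380439 -0.00192813]Traceback (most recent call last):
  File "<stdin>", line 6, in <module>
    return umr_minimum(a, axis, None, out, keepdims, initial, where)
ValueError: zero-size array to reduction operation minimum which has no identity
```

Validation failed; perhaps every row needs every field.

apply_moves(rows=[{"x": 244,"y": -226,"z": 47,"rx": 0,"ry": 0,"rz": -10.7,"claw": 0},{"x": 244,"y": -226,"z": 47,"rx": 0,"ry": 0,"rz": -10.7,"claw": 0},{"x": 244,"y": -226,"z": 47,"rx": 0,"ry": 0,"rz": -10.7,"claw": 0},{"x": 244,"y": -226,"z": 47,"rx": 0,"ry": 0,"rz": -10.7,"claw": 0},{"x": 244,"y": -226,"z": 47,"rx": 0,"ry": 0,"rz": -10.7,"claw": 0},{"x": 244,"y": -226,"z": 47,"rx": 0,"ry": 0,"rz": -10.7,"claw": 0},{"x": 244,"y": -226,"z": 47,"rx": 0,"ry": 0,"rz": -10.7,"claw": 0},{"x": 244,"y": -226,"z": 47,"rx": 0,"ry": 0,"rz": -10.7,"claw": 0},{"x": 244,"y": -226,"z": 47,"rx": 0,"ry": 0,"rz": -10.7,"claw": 0},{"x": 244,"y": -226,"z": 47,"rx": 0,"ry": 0,"rz": -10.7,"claw": 0}])

```text
time_s: 1.4
position: [0.3618, -0.297, 0.2006]
tcp_rot: [[0.116, 0.993, 0.0], [0.993, -0.116, -0.0], [-0.0, 0.0, -1.0]]
force: [-0.2, -0.2, -0.0]
opening: 0.999
grasp_force: 0.0
```

```bash
python3 go.py .362 -.295 .071 -6.5; python3 - <<'E'
from h import *
s=read_state(); print(s["position"])
for n in("top","side"):
    p,d,W=grab(n)
    m=(W[...,2]>.165)&(W[...,2]<.225)&(abs(W[...,0]-.362)<.1)&(abs(W[...,1]+.295)<.05)
    N,L,S,C=cv2.connectedComponentsWithStats(m.astype(np.uint8))
    for i in range(1,N):
        w=W[L==i]; print(n,len(w),w.min(0).round(4),w.max(0).round(4),np.median(w,0).round(4))
    m=(W[...,2]>.09)&(W[...,2]<.11)&(abs(W[...,0]-.362)<.04)&(abs(W[...,1]+.295)<.04)
    w=W[m]; print("vial",len(w), len(w) and ((w.min(0)+w.max(0))/2).round(4))
    cv2.imwrite(f"pics/{n}1.png",p[:,:,::-1])
E
```

```text
xyz [ 2.000e+00 -1.000e-01  1.296e+02] rot [ 0.    0.   -0.02] rows 2.1 t 1.4 F [-0.2 -0.2 -0. ] gf 0.0 op 0.9988777828415408
[ 0.36184989 -0.29697819  0.20062893]
top 25 [ 0.4053 -0.294   0.1764] [ 0.4128 -0.2911  0.1989] [ 0.4092 -0.2928  0.1853]
top 9 [ 0.4035 -0.3047  0.1986] [ 0.4083 -0.2929  0.2247] [ 0.4049 -0.2945  0.2222]
top 3 [ 0.4033 -0.3121  0.2236] [ 0.4067 -0.3119  0.224 ] [ 0.405  -0.312   0.2236]
top 25 [ 0.3095 -0.2838  0.1741] [ 0.3182 -0.2799  0.1982] [ 0.3136 -0.2816  0.1867]
top 10 [ 0.3144 -0.3009  0.1908] [ 0.3176 -0.2828  0.225 ] [ 0.3166 -0.2878  0.2237]
vial 122 [ 0.3597 -0.2949  0.0942]
side 10 [ 0.3173 -0.2899  0.216 ] [ 0.3215 -0.2819  0.2249] [ 0.3197 -0.2844  0.2234]
side 163 [ 0.3075 -0.3035  0.1746] [ 0.3216 -0.2829  0.2248] [ 0.3161 -0.3009  0.1999]
side 70 [ 0.406  -0.3145  0.1768] [ 0.4158 -0.3043  0.2106] [ 0.411  -0.3121  0.1914]
vial 142 [ 0.3627 -0.2954  0.094 ]
```

View pics/side1.png

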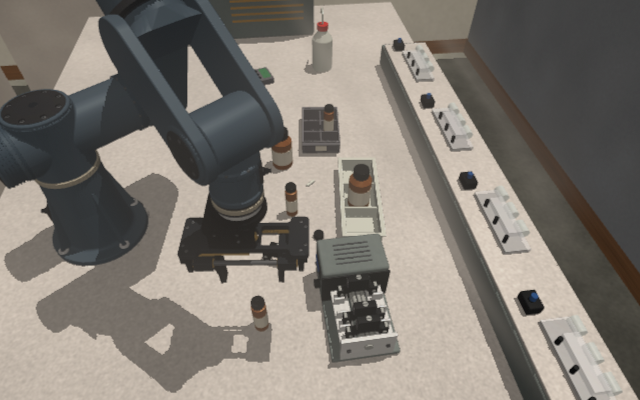

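The side view shows the open gripper over the vial at (260,312), long body side along the closing line, fingers at (221,270) and (301,262). The finger midpoint agrees with the TCP to about 1 mm.

apply_moves(rows=[{"x": 2,"y": -1,"z": 60,"rx": 0,"ry": 0,"rz": 0,"claw": 0},{"x": 2,"y": -1,"z": 100,"rx": 0,"ry": 0,"rz": 0,"claw": 0},{"x": 2,"y": -1,"z": 129,"rx": 0,"ry": 0,"rz": 0,"claw": 0},{"x": 2,"y": -1,"z": 129,"rx": 0,"ry": 0,"rz": 0,"claw": 0},{"x": 2,"y": -1,"z": 129,"rx": 0,"ry": 0,"rz": 0,"claw": 100},{"x": 2,"y": -1,"z": 129,"rx": 0,"ry": 0,"rz": 0,"claw": 160},{"x": 2,"y": -1,"z": 129,"rx": 0,"ry": 0,"rz": 0,"claw": 200},{"x": 2,"y": -1,"z": 129,"rx": 0,"ry": 0,"rz": 0,"claw": 220},{"x": 2,"y": -1,"z": 129,"rx": 0,"ry": 0,"rz": 0,"claw": 220},{"x": 2,"y": -1,"z": 129,"rx": 0,"ry": 0,"rz": 0,"claw": 220}])

```text
time_s: 2.75
position: [0.3614, -0.2938, 0.0716]
tcp_rot: [[0.113, 0.994, 0.0], [0.994, -0.113, -0.0], [-0.0, 0.0, -1.0]]
force: [-0.1, -0.1, 0.2]
opening: 0.404
grasp_force: 0.0
```

apply_moves(rows=[{"x": 0,"y": 0,"z": 0,"rx": 0,"ry": 0,"rz": 0,"claw": 230},{"x": 0,"y": 0,"z": 0,"rx": 0,"ry": 0,"rz": 0,"claw": 230},{"x": 0,"y": 0,"z": 0,"rx": 0,"ry": 0,"rz": 0,"claw": 230},{"x": 0,"y": 0,"z": 0,"rx": 0,"ry": 0,"rz": 0,"claw": 230}])

```text
time_s: 3.25
position: [0.3614, -0.2938, 0.0715]
tcp_rot: [[0.113, 0.994, -0.0], [0.994, -0.113, 0.0], [0.0, -0.0, -1.0]]
force: [-0.9, -0.1, -0.5]
opening: 0.316
grasp_force: 30.0
```

apply_moves(rows=[{"x": 0,"y": 0,"z": -40,"rx": 0,"ry": 0,"rz": 0,"claw": 230},{"x": 0,"y": 0,"z": -100,"rx": 0,"ry": 0,"rz": 0,"claw": 230},{"x": 0,"y": 0,"z": -150,"rx": 0,"ry": 0,"rz": 0,"claw": 230},{"x": 0,"y": 0,"z": -150,"rx": 0,"ry": 0,"rz": 0,"claw": 230}])

```text
time_s: 3.75
position: [0.363, -0.2957, 0.2251]
tcp_rot: [[0.113, 0.994, 0.006], [0.994, -0.113, -0.008], [-0.007, 0.007, -1.0]]
force: [0.4, 0.2, -1.3]
opening: 0.315
grasp_force: 30.0
```

```bash
python3 go.py .5235 .234 .222 -6.5
```

```text
xyz [5.444e+02 9.960e+01 1.000e-01] rot [0.06 0.07 0.  ] rows 8.9 t 3.75 F [ 0.4  0.2 -1.3] gf 29.98829673975706 op 0.3146299108774687
```

apply_moves(rows=[{"x": 50,"y": 9,"z": 0,"rx": 0,"ry": 0,"rz": 0,"claw": 230},{"x": 110,"y": 20,"z": 0,"rx": 0,"ry": 0,"rz": 0,"claw": 230},{"x": 170,"y": 31,"z": 0,"rx": 0,"ry": 0,"rz": 0,"claw": 230},{"x": 230,"y": 43,"z": 0,"rx": 0,"ry": 0,"rz": 0,"claw": 230},{"x": 290,"y": 54,"z": 0,"rx": 0,"ry": 0,"rz": 0,"claw": 230},{"x": 350,"y": 65,"z": 0,"rx": 0,"ry": 0,"rz": 0,"claw": 230},{"x": 410,"y": 77,"z": 0,"rx": 0,"ry": 0,"rz": 0,"claw": 230},{"x": 470,"y": 88,"z": 0,"rx": 0,"ry": 0,"rz": 0,"claw": 230},{"x": 520,"y": 97,"z": 0,"rx": 0,"ry": 0,"rz": 0,"claw": 230},{"x": 543,"y": 101,"z": 0,"rx": 0,"ry": 0,"rz": 0,"claw": 230}])

```text
time_s: 5.0
position: [0.5226, 0.2365, 0.2196]
tcp_rot: [[0.11, 0.994, -0.003], [0.994, -0.11, -0.001], [-0.001, -0.003, -1.0]]
force: [0.7, -0.8, -1.1]
opening: 0.314
grasp_force: 30.0
```

apply_moves(rows=[{"x": 0,"y": 0,"z": 0,"rx": 0,"ry": 0,"rz": 0,"claw": 230},{"x": 0,"y": 0,"z": 0,"rx": 0,"ry": 0,"rz": 0,"claw": 230}])

```text
time_s: 5.25
position: [0.5223, 0.2329, 0.2207]
tcp_rot: [[0.114, 0.993, -0.003], [0.993, -0.114, -0.001], [-0.002, -0.002, -1.0]]
force: [0.8, -0.4, 0.1]
opening: 0.311
grasp_force: 30.0
```

```bash
python3 go.py .5235 .234 .076 -6.5
```

```text
xyz [  1.5   1.4 144.7] rot [-0.02  0.02 -0.01] rows 2.3 t 5.25 F [ 0.8 -0.4  0.1] gf 29.988515409640968 op 0.31097862801391474
```

Lower most of the way, slowing near the floor.

apply_moves(rows=[{"x": 1,"y": 1,"z": 50,"rx": 0,"ry": 0,"rz": 0,"claw": 230},{"x": 1,"y": 1,"z": 90,"rx": 0,"ry": 0,"rz": 0,"claw": 230},{"x": 1,"y": 1,"z": 115,"rx": 0,"ry": 0,"rz": 0,"claw": 230},{"x": 1,"y": 1,"z": 130,"rx": 0,"ry": 0,"rz": 0,"claw": 230},{"x": 1,"y": 1,"z": 137,"rx": 0,"ry": 0,"rz": 0,"claw": 230},{"x": 1,"y": 1,"z": 141,"rx": 0,"ry": 0,"rz": 0,"claw": 230},{"x": 1,"y": 1,"z": 143,"rx": 0,"ry": 0,"rz": 0,"claw": 230},{"x": 1,"y": 1,"z": 145,"rx": 0,"ry": 0,"rz": 0,"claw": 230},{"x": 1,"y": 1,"z": 145,"rx": 0,"ry": 0,"rz": 0,"claw": 230}])

```text
time_s: 6.38
position: [0.5245, 0.2353, 0.0768]
tcp_rot: [[0.113, 0.994, 0.0], [0.994, -0.113, 0.0], [0.0, 0.0, -1.0]]
force: [-0.2, -0.7, -0.1]
opening: 0.314
grasp_force: 30.0
```

apply_moves(rows=[{"x": 0,"y": 0,"z": 0.8,"rx": 0,"ry": 0,"rz": 0,"claw": 230},{"x": 0,"y": 0,"z": 1.5,"rx": 0,"ry": 0,"rz": 0,"claw": 230},{"x": 0,"y": 0,"z": 1.5,"rx": 0,"ry": 0,"rz": 0,"claw": 230}])

```text
time_s: 6.75
position: [0.5245, 0.2352, 0.0755]
tcp_rot: [[0.113, 0.994, 0.0], [0.994, -0.113, 0.0], [0.0, 0.0, -1.0]]
force: [-0.9, -0.4, 3.7]
opening: 0.312
grasp_force: 30.0
```

apply_moves(rows=[{"x": 0,"y": 0,"z": 0,"rx": 0,"ry": 0,"rz": 0,"claw": 165},{"x": 0,"y": 0,"z": 0,"rx": 0,"ry": 0,"rz": 0,"claw": 140},{"x": 0,"y": 0,"z": 0,"rx": 0,"ry": 0,"rz": 0,"claw": 100},{"x": 0,"y": 0,"z": 0,"rx": 0,"ry": 0,"rz": 0,"claw": 100},{"x": 0,"y": 0,"z": 0,"rx": 0,"ry": 0,"rz": 0,"claw": 100},{"x": 0,"y": 0,"z": -30,"rx": 0,"ry": 0,"rz": 0,"claw": 100},{"x": 0,"y": 0,"z": -80,"rx": 0,"ry": 0,"rz": 0,"claw": 60},{"x": 0,"y": 0,"z": -140,"rx": 0,"ry": 0,"rz": 0,"claw": 0},{"x": 0,"y": 0,"z": -140,"rx": 0,"ry": 0,"rz": 0,"claw": 0}])

```text
time_s: 7.88
position: [0.5276, 0.2361, 0.2203]
tcp_rot: [[0.113, 0.994, 0.012], [0.994, -0.113, 0.003], [0.004, 0.011, -1.0]]
force: [0.0, -0.2, -0.3]
opening: 0.866
grasp_force: 0.0
```

```bash
python3 go.py .447 -.006 .215 -6.5
```

```text
xyz [-249.6  -52.8    3.7] rot [ 0.11 -0.04  0.  ] rows 4.1 t 7.875 F [ 0.  -0.2 -0.3] gf 0.0 op 0.8656622717493458
```

apply_moves(rows=[{"x": -60,"y": -12,"z": 0,"rx": 0,"ry": 0,"rz": 0,"claw": 0},{"x": -120,"y": -24,"z": 0,"rx": 0,"ry": 0,"rz": 0,"claw": 0},{"x": -180,"y": -36,"z": 0,"rx": 0,"ry": 0,"rz": 0,"claw": 0},{"x": -230,"y": -46,"z": 0,"rx": 0,"ry": 0,"rz": 0,"claw": 0},{"x": -248.5,"y": -50,"z": 0,"rx": 0,"ry": 0,"rz": 0,"claw": 0},{"x": -248.5,"y": -50,"z": 20,"rx": 0,"ry": 0,"rz": 0,"claw": 0},{"x": -248.5,"y": -50,"z": 60,"rx": 0,"ry": 0,"rz": 0,"claw": 0},{"x": -248.5,"y": -50,"z": 110,"rx": 0,"ry": 0,"rz": 0,"claw": 0},{"x": -248.5,"y": -50,"z": 144,"rx": 0,"ry": 0,"rz": 0,"claw": 0},{"x": -248.5,"y": -50,"z": 144,"rx": 0,"ry": 0,"rz": 0,"claw": 0}])

```text
time_s: 9.12
position: [0.4442, -0.0056, 0.0686]
tcp_rot: [[0.113, 0.994, -0.007], [0.994, -0.113, 0.002], [0.001, -0.008, -1.0]]
force: [0.1, -0.4, 0.1]
opening: 0.999
grasp_force: 0.0
```

apply_moves(rows=[{"x": 0,"y": 0,"z": 0,"rx": 0,"ry": 0,"rz": 0,"claw": 150},{"x": 0,"y": 0,"z": 0,"rx": 0,"ry": 0,"rz": 0,"claw": 230},{"x": 0,"y": 0,"z": 0,"rx": 0,"ry": 0,"rz": 0,"claw": 230},{"x": 0,"y": 0,"z": 0,"rx": 0,"ry": 0,"rz": 0,"claw": 230},{"x": 0,"y": 0,"z": 0,"rx": 0,"ry": 0,"rz": 0,"claw": 230},{"x": 0,"y": 0,"z": 0,"rx": 0,"ry": 0,"rz": 0,"claw": 230},{"x": 0,"y": 0,"z": 0,"rx": 0,"ry": 0,"rz": 0,"claw": 230},{"x": 0,"y": 0,"z": 0,"rx": 0,"ry": 0,"rz": 0,"claw": 230},{"x": 0,"y": 0,"z": 0,"rx": 0,"ry": 0,"rz": 0,"claw": 230},{"x": 0,"y": 0,"z": 0,"rx": 0,"ry": 0,"rz": 0,"claw": 230}])

```text
time_s: 10.38
position: [0.4465, -0.0061, 0.071]
tcp_rot: [[0.113, 0.994, -0.0], [0.994, -0.113, 0.0], [0.0, -0.0, -1.0]]
force: [0.1, -0.7, 0.7]
opening: 0.311
grasp_force: 30.0
```

apply_moves(rows=[{"x": 0,"y": 0,"z": -40,"rx": 0,"ry": 0,"rz": 0,"claw": 230},{"x": 0,"y": 0,"z": -100,"rx": 0,"ry": 0,"rz": 0,"claw": 230},{"x": 0,"y": 0,"z": -145,"rx": 0,"ry": 0,"rz": 0,"claw": 230},{"x": 50,"y": 7,"z": -145,"rx": 0,"ry": 0,"rz": 0,"claw": 230},{"x": 110,"y": 15,"z": -145,"rx": 0,"ry": 0,"rz": 0,"claw": 230},{"x": 170,"y": 24,"z": -145,"rx": 0,"ry": 0,"rz": 0,"claw": 230},{"x": 230,"y": 32,"z": -145,"rx": 0,"ry": 0,"rz": 0,"claw": 230},{"x": 290,"y": 40,"z": -145,"rx": 0,"ry": 0,"rz": 0,"claw": 230},{"x": 335,"y": 47,"z": -145,"rx": 0,"ry": 0,"rz": 0,"claw": 230},{"x": 347.5,"y": 48.7,"z": -145,"rx": 0,"ry": 0,"rz": 0,"claw": 230}])

```text
time_s: 11.62
position: [0.5342, 0.3363, 0.2153]
tcp_rot: [[0.11, 0.994, -0.0], [0.994, -0.11, 0.0], [0.0, -0.0, -1.0]]
force: [-0.4, 0.2, -1.1]
opening: 0.308
grasp_force: 30.0
```

apply_moves(rows=[{"x": 0,"y": 0,"z": 0,"rx": 0,"ry": 0,"rz": 0,"claw": 230},{"x": 0,"y": 0,"z": 0,"rx": 0,"ry": 0,"rz": 0,"claw": 230},{"x": 0,"y": 0,"z": 0,"rx": 0,"ry": 0,"rz": 0,"claw": 230}])

```text
time_s: 12.0
position: [0.5341, 0.3321, 0.2161]
tcp_rot: [[0.115, 0.993, -0.001], [0.993, -0.115, -0.001], [-0.001, -0.001, -1.0]]
force: [0.2, 0.8, -1.5]
opening: 0.317
grasp_force: 30.0
```

```bash
python3 go.py .5341 .3334 .075 -6.5
```

```text
xyz [ 1.300e+00 -1.000e-01  1.411e+02] rot [-0.01  0.01 -0.02] rows 2.3 t 12.0 F [ 0.2  0.8 -1.5] gf 29.998205043375492 op 0.3169901447208509
```

apply_moves(rows=[{"x": 0,"y": 0,"z": 50,"rx": 0,"ry": 0,"rz": 0,"claw": 230},{"x": 0,"y": 0,"z": 90,"rx": 0,"ry": 0,"rz": 0,"claw": 230},{"x": 0,"y": 0,"z": 115,"rx": 0,"ry": 0,"rz": 0,"claw": 230},{"x": 0,"y": 0,"z": 130,"rx": 0,"ry": 0,"rz": 0,"claw": 230},{"x": 0,"y": 0,"z": 136,"rx": 0,"ry": 0,"rz": 0,"claw": 230},{"x": 0,"y": 0,"z": 139,"rx": 0,"ry": 0,"rz": 0,"claw": 230},{"x": 0,"y": 0,"z": 140.5,"rx": 0,"ry": 0,"rz": 0,"claw": 230},{"x": 0,"y": 0,"z": 141.3,"rx": 0,"ry": 0,"rz": 0,"claw": 230},{"x": 0,"y": 0,"z": 141.3,"rx": 0,"ry": 0,"rz": 0,"claw": 230}])

```text
time_s: 13.12
position: [0.5345, 0.3338, 0.0752]
tcp_rot: [[0.113, 0.994, 0.001], [0.994, -0.113, 0.0], [0.0, 0.001, -1.0]]
force: [-0.1, -0.4, -0.4]
opening: 0.311
grasp_force: 30.0
```

apply_moves(rows=[{"x": 0,"y": 0,"z": 0.5,"rx": 0,"ry": 0,"rz": 0,"claw": 230},{"x": 0,"y": 0,"z": 1,"rx": 0,"ry": 0,"rz": 0,"claw": 230},{"x": 0,"y": 0,"z": 1,"rx": 0,"ry": 0,"rz": 0,"claw": 230}])

```text
time_s: 13.5
position: [0.5345, 0.3338, 0.075]
tcp_rot: [[0.113, 0.994, 0.001], [0.994, -0.113, 0.0], [0.001, 0.001, -1.0]]
force: [-1.1, -1.2, 6.8]
opening: 0.312
grasp_force: 30.0
```

Contact. Release and go up, then to the tall bottle.

apply_moves(rows=[{"x": 0,"y": 0,"z": -0.5,"rx": 0,"ry": 0,"rz": 0,"claw": 165},{"x": 0,"y": 0,"z": -0.5,"rx": 0,"ry": 0,"rz": 0,"claw": 140},{"x": 0,"y": 0,"z": -0.5,"rx": 0,"ry": 0,"rz": 0,"claw": 100},{"x": 0,"y": 0,"z": -0.5,"rx": 0,"ry": 0,"rz": 0,"claw": 100},{"x": 0,"y": 0,"z": -0.5,"rx": 0,"ry": 0,"rz": 0,"claw": 100},{"x": 0,"y": 0,"z": -30,"rx": 0,"ry": 0,"rz": 0,"claw": 100},{"x": 0,"y": 0,"z": -80,"rx": 0,"ry": 0,"rz": 0,"claw": 60},{"x": 0,"y": 0,"z": -140,"rx": 0,"ry": 0,"rz": 0,"claw": 0},{"x": 0,"y": 0,"z": -140,"rx": 0,"ry": 0,"rz": 0,"claw": 0}])

```text
time_s: 14.62
position: [0.5376, 0.3352, 0.2197]
tcp_rot: [[0.113, 0.994, 0.012], [0.994, -0.113, 0.005], [0.006, 0.011, -1.0]]
force: [0.2, -0.1, 0.4]
opening: 0.865
grasp_force: 0.0
```

```bash
python3 go.py .437 .172 .215 -6.5
```

```text
xyz [-173.5  -81.6    2.7] rot [ 0.11 -0.06  0.  ] rows 3.1 t 14.625 F [ 0.2 -0.1  0.4] gf 0.0 op 0.8652804476577167
```

apply_moves(rows=[{"x": -57,"y": -26,"z": 0,"rx": 0,"ry": 0,"rz": 0,"claw": 0},{"x": -110,"y": -50,"z": 0,"rx": 0,"ry": 0,"rz": 0,"claw": 0},{"x": -155,"y": -71,"z": 0,"rx": 0,"ry": 0,"rz": 0,"claw": 0},{"x": -172,"y": -78.5,"z": 0,"rx": 0,"ry": 0,"rz": 0,"claw": 0},{"x": -172,"y": -78.5,"z": 0,"rx": 0,"ry": 0,"rz": 0,"claw": 0},{"x": -172,"y": -78.5,"z": 20,"rx": 0,"ry": 0,"rz": 0,"claw": 0},{"x": -172,"y": -78.5,"z": 60,"rx": 0,"ry": 0,"rz": 0,"claw": 0},{"x": -172,"y": -78.5,"z": 105,"rx": 0,"ry": 0,"rz": 0,"claw": 0},{"x": -172,"y": -78.5,"z": 137,"rx": 0,"ry": 0,"rz": 0,"claw": 0},{"x": -172,"y": -78.5,"z": 137,"rx": 0,"ry": 0,"rz": 0,"claw": 0}])

```text
time_s: 15.88
position: [0.4367, 0.1725, 0.0744]
tcp_rot: [[0.112, 0.994, -0.004], [0.994, -0.112, -0.0], [-0.001, -0.004, -1.0]]
force: [-1.0, 0.1, 0.3]
opening: 1.0
grasp_force: 0.0
```

apply_moves(rows=[{"x": 0,"y": 0,"z": 0,"rx": 0,"ry": 0,"rz": 0,"claw": 60},{"x": 0,"y": 0,"z": 0,"rx": 0,"ry": 0,"rz": 0,"claw": 160},{"x": 0,"y": 0,"z": 0,"rx": 0,"ry": 0,"rz": 0,"claw": 160},{"x": 0,"y": 0,"z": 0,"rx": 0,"ry": 0,"rz": 0,"claw": 160},{"x": 0,"y": 0,"z": 0,"rx": 0,"ry": 0,"rz": 0,"claw": 160},{"x": 0,"y": 0,"z": 0,"rx": 0,"ry": 0,"rz": 0,"claw": 160},{"x": 0,"y": 0,"z": 0,"rx": 0,"ry": 0,"rz": 0,"claw": 160},{"x": 0,"y": 0,"z": 0,"rx": 0,"ry": 0,"rz": 0,"claw": 160}])

```text
time_s: 16.88
position: [0.4371, 0.1717, 0.0774]
tcp_rot: [[0.113, 0.994, 0.001], [0.994, -0.113, 0.0], [0.0, 0.001, -1.0]]
force: [-0.5, -0.4, 6.7]
opening: 0.615
grasp_force: 30.0
```

apply_moves(rows=[{"x": 0,"y": 0,"z": -15,"rx": 0,"ry": 0,"rz": 0,"claw": 160},{"x": 0,"y": 0,"z": -50,"rx": 0,"ry": 0,"rz": 0,"claw": 160},{"x": 0,"y": 0,"z": -100,"rx": 0,"ry": 0,"rz": 0,"claw": 160},{"x": 0,"y": 0,"z": -135,"rx": 0,"ry": 0,"rz": 0,"claw": 160},{"x": 0,"y": 0,"z": -145,"rx": 0,"ry": 0,"rz": 0,"claw": 160},{"x": -10,"y": 29,"z": -145,"rx": 0,"ry": 0,"rz": 0,"claw": 160},{"x": -27,"y": 78,"z": -145,"rx": 0,"ry": 0,"rz": 0,"claw": 160},{"x": -45,"y": 130,"z": -145,"rx": 0,"ry": 0,"rz": 0,"claw": 160},{"x": -61,"y": 175,"z": -145,"rx": 0,"ry": 0,"rz": 0,"claw": 160},{"x": -68,"y": 195,"z": -145,"rx": 0,"ry": 0,"rz": 0,"claw": 160}])

```text
time_s: 18.12
position: [0.6244, 0.0802, 0.2192]
tcp_rot: [[0.115, 0.993, -0.002], [0.993, -0.115, -0.0], [-0.0, -0.002, -1.0]]
force: [-0.5, 1.1, -2.4]
opening: 0.618
grasp_force: 30.0
```

apply_moves(rows=[{"x": 0,"y": 0,"z": 0,"rx": 0,"ry": 0,"rz": 0,"claw": 160},{"x": 0,"y": 0,"z": 0,"rx": 0,"ry": 0,"rz": 0,"claw": 160},{"x": 0,"y": 0,"z": 0,"rx": 0,"ry": 0,"rz": 0,"claw": 160}])

```text
time_s: 18.5
position: [0.6213, 0.0828, 0.2212]
tcp_rot: [[0.112, 0.994, -0.002], [0.994, -0.112, 0.0], [-0.0, -0.002, -1.0]]
force: [0.4, -0.5, -1.6]
opening: 0.612
grasp_force: 30.0
```

```bash
python3 go.py .623 .082 .0815 -6.5
python3 - <<'E'
from h import *
p,d,W=grab("side"); cv2.imwrite("pics/s2.png",p[60:320,180:460,::-1].repeat(2,0).repeat(2,1))
E
```

```text
xyz [ -0.6   2.1 139.7] rot [-0.02  0.    0.01] rows 2.2 t 18.5 F [ 0.4 -0.5 -1.6] gf 29.996839771047235 op 0.6120033760772906
```

View pics/s2.png

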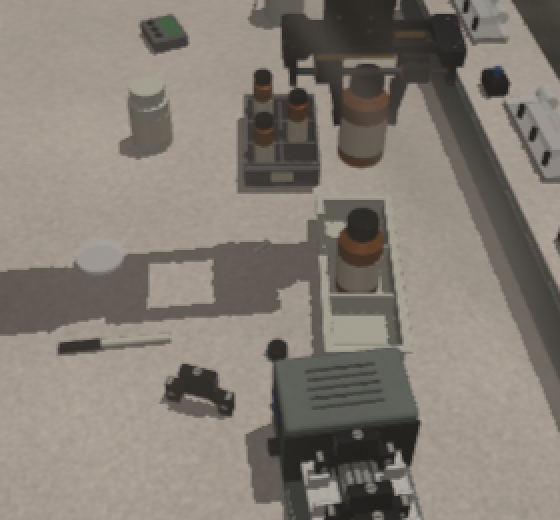

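The picture shows all three vials upright in the rack (crop 262–300, 90–140) and the bottle held upright at (362,115), above the far tray bay. Lower it.

apply_moves(rows=[{"x": 0,"y": 1,"z": 50,"rx": 0,"ry": 0,"rz": 0,"claw": 160},{"x": 0,"y": 1,"z": 90,"rx": 0,"ry": 0,"rz": 0,"claw": 160},{"x": 0,"y": 1,"z": 115,"rx": 0,"ry": 0,"rz": 0,"claw": 160},{"x": 0,"y": 1,"z": 130,"rx": 0,"ry": 0,"rz": 0,"claw": 160},{"x": 0,"y": 1,"z": 136,"rx": 0,"ry": 0,"rz": 0,"claw": 160},{"x": 0,"y": 1,"z": 138,"rx": 0,"ry": 0,"rz": 0,"claw": 160},{"x": 0,"y": 1,"z": 139.5,"rx": 0,"ry": 0,"rz": 0,"claw": 160},{"x": 0,"y": 1,"z": 140.5,"rx": 0,"ry": 0,"rz": 0,"claw": 160},{"x": 0,"y": 1,"z": 140.5,"rx": 0,"ry": 0,"rz": 0,"claw": 160}])

```text
time_s: 19.68
position: [0.624, 0.0818, 0.0817]
tcp_rot: [[0.113, 0.994, 0.001], [0.994, -0.113, -0.0], [0.0, 0.001, -1.0]]
force: [-0.3, -0.2, -2.0]
opening: 0.615
grasp_force: 30.0
```

apply_moves(rows=[{"x": 0,"y": 0,"z": 0.6,"rx": 0,"ry": 0,"rz": 0,"claw": 160},{"x": 0,"y": 0,"z": 1.2,"rx": 0,"ry": 0,"rz": 0,"claw": 160},{"x": 0,"y": 0,"z": 1.2,"rx": 0,"ry": 0,"rz": 0,"claw": 160}])

```text
time_s: 20.05
position: [0.624, 0.0819, 0.0815]
tcp_rot: [[0.113, 0.994, 0.001], [0.994, -0.113, -0.0], [-0.0, 0.001, -1.0]]
force: [-2.2, -0.2, 6.6]
opening: 0.613
grasp_force: 30.0
```

apply_moves(rows=[{"x": 0,"y": 0,"z": -0.5,"rx": 0,"ry": 0,"rz": 0,"claw": 85},{"x": 0,"y": 0,"z": -0.5,"rx": 0,"ry": 0,"rz": 0,"claw": 50},{"x": 0,"y": 0,"z": -0.5,"rx": 0,"ry": 0,"rz": 0,"claw": 0},{"x": 0,"y": 0,"z": -0.5,"rx": 0,"ry": 0,"rz": 0,"claw": 0},{"x": 0,"y": 0,"z": -0.5,"rx": 0,"ry": 0,"rz": 0,"claw": 0},{"x": 0,"y": 0,"z": -0.5,"rx": 0,"ry": 0,"rz": 0,"claw": 0},{"x": 0,"y": 0,"z": -30,"rx": 0,"ry": 0,"rz": 0,"claw": 0},{"x": 0,"y": 0,"z": -80,"rx": 0,"ry": 0,"rz": 0,"claw": 0},{"x": 0,"y": 0,"z": -135,"rx": 0,"ry": 0,"rz": 0,"claw": 0},{"x": 0,"y": 0,"z": -135,"rx": 0,"ry": 0,"rz": 0,"claw": 0}])

```text
time_s: 21.3
position: [0.6272, 0.0818, 0.2205]
tcp_rot: [[0.113, 0.994, 0.012], [0.994, -0.113, -0.0], [0.001, 0.012, -1.0]]
force: [-0.4, 0.3, -1.1]
opening: 0.999
grasp_force: 0.0
```

```bash
python3 go.py .372 .325 .216 -6.5
```

```text
xyz [ 212.7 -281.1    1.4] rot [ 0.11 -0.01  0.  ] rows 5.6 t 21.3 F [-0.4  0.3 -1.1] gf 0.0 op 0.999153551032754
```

apply_moves(rows=[{"x": 37,"y": -48,"z": 0,"rx": 0,"ry": 0,"rz": 0,"claw": 0},{"x": 74,"y": -96,"z": 0,"rx": 0,"ry": 0,"rz": 0,"claw": 0},{"x": 111,"y": -144,"z": 0,"rx": 0,"ry": 0,"rz": 0,"claw": 0},{"x": 148,"y": -193,"z": 0,"rx": 0,"ry": 0,"rz": 0,"claw": 0},{"x": 185,"y": -241,"z": 0,"rx": 0,"ry": 0,"rz": 0,"claw": 0},{"x": 213,"y": -278,"z": 0,"rx": 0,"ry": 0,"rz": 0,"claw": 0},{"x": 213,"y": -278,"z": 0,"rx": 0,"ry": 0,"rz": 0,"claw": 0},{"x": 213,"y": -278,"z": 0,"rx": 0,"ry": 0,"rz": 0,"claw": 0}])

```text
time_s: 22.3
position: [0.3718, 0.3248, 0.2146]
tcp_rot: [[0.113, 0.994, -0.0], [0.994, -0.113, -0.001], [-0.001, -0.0, -1.0]]
force: [0.4, -0.1, -0.1]
opening: 1.001
grasp_force: 0.0
```

```bash
python3 go.py .372 .325 .075 -6.5
```

```text
xyz [3.000e-01 1.000e-01 1.396e+02] rot [-0.    0.01  0.01] rows 2.2 t 22.3 F [ 0.4 -0.1 -0.1] gf 0.0 op 1.000578985007475
```

apply_moves(rows=[{"x": 0,"y": 0,"z": 50,"rx": 0,"ry": 0,"rz": 0,"claw": 0},{"x": 0,"y": 0,"z": 90,"rx": 0,"ry": 0,"rz": 0,"claw": 0},{"x": 0,"y": 0,"z": 125,"rx": 0,"ry": 0,"rz": 0,"claw": 0},{"x": 0,"y": 0,"z": 139,"rx": 0,"ry": 0,"rz": 0,"claw": 0},{"x": 0,"y": 0,"z": 139,"rx": 0,"ry": 0,"rz": 0,"claw": 60},{"x": 0,"y": 0,"z": 139,"rx": 0,"ry": 0,"rz": 0,"claw": 150},{"x": 0,"y": 0,"z": 139,"rx": 0,"ry": 0,"rz": 0,"claw": 150},{"x": 0,"y": 0,"z": 139,"rx": 0,"ry": 0,"rz": 0,"claw": 150},{"x": 0,"y": 0,"z": 139,"rx": 0,"ry": 0,"rz": 0,"claw": 150},{"x": 0,"y": 0,"z": 139,"rx": 0,"ry": 0,"rz": 0,"claw": 150}])

```text
time_s: 23.55
position: [0.3722, 0.3253, 0.0771]
tcp_rot: [[0.113, 0.994, 0.002], [0.994, -0.113, 0.001], [0.001, 0.001, -1.0]]
force: [0.5, 0.2, 6.0]
opening: 0.66
grasp_force: 30.0
```

apply_moves(rows=[{"x": 0,"y": 0,"z": -20,"rx": 0,"ry": 0,"rz": 0,"claw": 150},{"x": 0,"y": 0,"z": -60,"rx": 0,"ry": 0,"rz": 0,"claw": 150},{"x": 0,"y": 0,"z": -110,"rx": 0,"ry": 0,"rz": 0,"claw": 150},{"x": 0,"y": 0,"z": -145,"rx": 0,"ry": 0,"rz": 0,"claw": 150},{"x": -24,"y": 18,"z": -150,"rx": 0,"ry": 0,"rz": 0,"claw": 150},{"x": -64,"y": 47,"z": -150,"rx": 0,"ry": 0,"rz": 0,"claw": 150},{"x": -112,"y": 82,"z": -150,"rx": 0,"ry": 0,"rz": 0,"claw": 150},{"x": -160,"y": 117,"z": -150,"rx": 0,"ry": 0,"rz": 0,"claw": 150},{"x": -208,"y": 152,"z": -150,"rx": 0,"ry": 0,"rz": 0,"claw": 150},{"x": -256,"y": 187,"z": -150,"rx": 0,"ry": 0,"rz": 0,"claw": 150}])

```text
time_s: 24.8
position: [0.5288, 0.0479, 0.2258]
tcp_rot: [[0.113, 0.994, -0.001], [0.994, -0.113, 0.0], [0.0, -0.001, -1.0]]
force: [0.4, 1.9, -1.3]
opening: 0.658
grasp_force: 30.0
```

apply_moves(rows=[{"x": -48,"y": 35,"z": 0,"rx": 0,"ry": 0,"rz": 0,"claw": 150},{"x": -90,"y": 65,"z": 0,"rx": 0,"ry": 0,"rz": 0,"claw": 150},{"x": -112,"y": 82,"z": 0,"rx": 0,"ry": 0,"rz": 0,"claw": 150},{"x": -121,"y": 88,"z": 0,"rx": 0,"ry": 0,"rz": 0,"claw": 150},{"x": -121,"y": 88,"z": 0,"rx": 0,"ry": 0,"rz": 0,"claw": 150},{"x": -121,"y": 88,"z": 0,"rx": 0,"ry": 0,"rz": 0,"claw": 150},{"x": -121,"y": 88,"z": 0,"rx": 0,"ry": 0,"rz": 0,"claw": 150}])

```text
time_s: 25.68
position: [0.6016, -0.0793, 0.2261]
tcp_rot: [[0.112, 0.994, -0.001], [0.994, -0.112, 0.0], [0.0, -0.001, -1.0]]
force: [0.3, -0.2, -1.3]
opening: 0.661
grasp_force: 30.0
```

```bash
python3 go.py .603 -.080 .081 -6.5
```

```text
xyz [ -0.5   1.5 145.1] rot [-0.01 -0.    0.01] rows 2.3 t 25.675 F [ 0.3 -0.2 -1.3] gf 29.99969628173858 op 0.6605263622712142
```

apply_moves(rows=[{"x": 0,"y": 0,"z": 50,"rx": 0,"ry": 0,"rz": 0,"claw": 150},{"x": 0,"y": 0,"z": 90,"rx": 0,"ry": 0,"rz": 0,"claw": 150},{"x": 0,"y": 0,"z": 120,"rx": 0,"ry": 0,"rz": 0,"claw": 150},{"x": 0,"y": 0,"z": 135,"rx": 0,"ry": 0,"rz": 0,"claw": 150},{"x": 0,"y": 0,"z": 141,"rx": 0,"ry": 0,"rz": 0,"claw": 150},{"x": 0,"y": 0,"z": 144,"rx": 0,"ry": 0,"rz": 0,"claw": 150},{"x": 0,"y": 0,"z": 145.5,"rx": 0,"ry": 0,"rz": 0,"claw": 150},{"x": 0,"y": 0,"z": 146.5,"rx": 0,"ry": 0,"rz": 0,"claw": 150},{"x": 0,"y": 0,"z": 146.5,"rx": 0,"ry": 0,"rz": 0,"claw": 150}])

```text
time_s: 26.8
position: [0.603, -0.081, 0.0811]
tcp_rot: [[0.113, 0.994, 0.002], [0.994, -0.113, -0.001], [-0.0, 0.002, -1.0]]
force: [-0.8, -0.2, 5.7]
opening: 0.662
grasp_force: 30.0
```

apply_moves(rows=[{"x": 0,"y": 0,"z": -0.5,"rx": 0,"ry": 0,"rz": 0,"claw": 75},{"x": 0,"y": 0,"z": -0.5,"rx": 0,"ry": 0,"rz": 0,"claw": 40},{"x": 0,"y": 0,"z": -0.5,"rx": 0,"ry": 0,"rz": 0,"claw": 0},{"x": 0,"y": 0,"z": -0.5,"rx": 0,"ry": 0,"rz": 0,"claw": 0},{"x": 0,"y": 0,"z": -0.5,"rx": 0,"ry": 0,"rz": 0,"claw": 0},{"x": 0,"y": 0,"z": -0.5,"rx": 0,"ry": 0,"rz": 0,"claw": 0},{"x": 0,"y": 0,"z": -30,"rx": 0,"ry": 0,"rz": 0,"claw": 0},{"x": 0,"y": 0,"z": -80,"rx": 0,"ry": 0,"rz": 0,"claw": 0},{"x": 0,"y": 0,"z": -135,"rx": 0,"ry": 0,"rz": 0,"claw": 0},{"x": 0,"y": 0,"z": -135,"rx": 0,"ry": 0,"rz": 0,"claw": 0}])

```text
time_s: 28.05
position: [0.6054, -0.0816, 0.2198]
tcp_rot: [[0.113, 0.994, 0.011], [0.994, -0.113, -0.003], [-0.002, 0.011, -1.0]]
force: [0.2, 0.8, -0.8]
opening: 1.0
grasp_force: 0.0
```

```bash
python3 go.py .4078 -.1463 .2 -24.8
```

```text
xyz [ -86.6 -189.3   17.9] rot [0.11 0.   3.05] rows 3.3 t 28.05 F [ 0.2  0.8 -0.8] gf 0.0 op 0.9995202880239255
```

apply_moves(rows=[{"x": -25,"y": -53,"z": 0,"rx": 0,"ry": 0,"rz": 1,"claw": 0},{"x": -50,"y": -107,"z": 5,"rx": 0,"ry": 0,"rz": 2,"claw": 0},{"x": -72,"y": -155,"z": 10,"rx": 0,"ry": 0,"rz": 3.05,"claw": 0},{"x": -87,"y": -187,"z": 15,"rx": 0,"ry": 0,"rz": 3.05,"claw": 0},{"x": -87,"y": -187,"z": 15,"rx": 0,"ry": 0,"rz": 3.05,"claw": 0},{"x": -87,"y": -187,"z": 15,"rx": 0,"ry": 0,"rz": 3.05,"claw": 0},{"x": -87,"y": -187,"z": 15,"rx": 0,"ry": 0,"rz": 3.05,"claw": 0}])

```text
time_s: 28.92
position: [0.4079, -0.1461, 0.1996]
tcp_rot: [[0.419, 0.908, 0.001], [0.908, -0.419, -0.001], [-0.0, 0.001, -1.0]]
force: [0.3, -0.6, -0.3]
opening: 1.002
grasp_force: 0.0
```

```bash
python3 go.py .4078 -.1463 .071 -24.8; python3 - <<'E'
from h import *
for n in("top","side"):
    p,d,W=grab(n); X,Y,Z=W[...,0],W[...,1],W[...,2]
    m=(Z>.05)&(Z<.065)&(X>.36)&(X<.46)&(Y>-.175)&(Y<-.11); w=W[m]
    print(n,len(w),cv2.minAreaRect((w[:,:2]*1000).astype(np.float32)))
p,d,W=grab("side"); cv2.imwrite("pics/s3.png",p[60:360,180:460,::-1].repeat(2,0).repeat(2,1))
E
```

```text
xyz [ -0.2  -0.2 128.6] rot [0.01 0.   0.01] rows 2.1 t 28.925 F [ 0.3 -0.6 -0.3] gf 0.0 op 1.0021864878295006
top 30 ((407.8029479980469, -140.57546997070312), (2.298832654953003, 38.1510124206543), 64.59559631347656)
side 144 ((409.3896789550781, -147.1183624267578), (16.636966705322266, 41.56397247314453), 63.3801383972168)
```

View pics/s3.png

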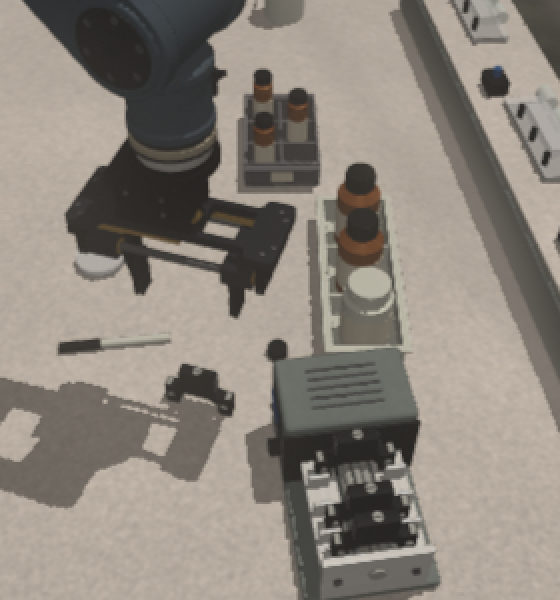

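The picture shows all three bottles upright in the tray and all vials in the rack, with the gripper over the cassette at (200,385). Body clearance over the pump housing is only about 4 mm, so I descend slowly.

apply_moves(rows=[{"x": 0,"y": 0,"z": 40,"rx": 0,"ry": 0,"rz": 0,"claw": 0},{"x": 0,"y": 0,"z": 70,"rx": 0,"ry": 0,"rz": 0,"claw": 0},{"x": 0,"y": 0,"z": 95,"rx": 0,"ry": 0,"rz": 0,"claw": 0},{"x": 0,"y": 0,"z": 110,"rx": 0,"ry": 0,"rz": 0,"claw": 0},{"x": 0,"y": 0,"z": 118,"rx": 0,"ry": 0,"rz": 0,"claw": 0},{"x": 0,"y": 0,"z": 123,"rx": 0,"ry": 0,"rz": 0,"claw": 0},{"x": 0,"y": 0,"z": 126,"rx": 0,"ry": 0,"rz": 0,"claw": 0},{"x": 0,"y": 0,"z": 127.5,"rx": 0,"ry": 0,"rz": 0,"claw": 0},{"x": 0,"y": 0,"z": 128,"rx": 0,"ry": 0,"rz": 0,"claw": 0}])

```text
time_s: 30.2
position: [0.4068, -0.1461, 0.0718]
tcp_rot: [[0.42, 0.908, 0.001], [0.908, -0.42, -0.0], [-0.0, 0.001, -1.0]]
force: [0.5, -0.6, -0.2]
opening: 0.999
grasp_force: 0.0
```

apply_moves(rows=[{"x": 0,"y": 0,"z": 0,"rx": 0,"ry": 0,"rz": 0,"claw": 100},{"x": 0,"y": 0,"z": 0,"rx": 0,"ry": 0,"rz": 0,"claw": 190},{"x": 0,"y": 0,"z": 0,"rx": 0,"ry": 0,"rz": 0,"claw": 190},{"x": 0,"y": 0,"z": 0,"rx": 0,"ry": 0,"rz": 0,"claw": 190},{"x": 0,"y": 0,"z": 0,"rx": 0,"ry": 0,"rz": 0,"claw": 190},{"x": 0,"y": 0,"z": 0,"rx": 0,"ry": 0,"rz": 0,"claw": 190},{"x": 0,"y": 0,"z": 0,"rx": 0,"ry": 0,"rz": 0,"claw": 190},{"x": 0,"y": 0,"z": 0,"rx": 0,"ry": 0,"rz": 0,"claw": 190}])

```text
time_s: 31.2
position: [0.4067, -0.146, 0.0716]
tcp_rot: [[0.42, 0.908, 0.0], [0.908, -0.42, -0.0], [-0.0, 0.0, -1.0]]
force: [0.5, -0.0, 0.2]
opening: 0.46
grasp_force: 30.0
```

apply_moves(rows=[{"x": 0,"y": 0,"z": -20,"rx": 0,"ry": 0,"rz": 0,"claw": 190},{"x": 0,"y": 0,"z": -60,"rx": 0,"ry": 0,"rz": 0,"claw": 190},{"x": 0,"y": 0,"z": -110,"rx": 0,"ry": 0,"rz": 0,"claw": 190},{"x": 0,"y": 0,"z": -145,"rx": 0,"ry": 0,"rz": 0,"claw": 190},{"x": 0,"y": 0,"z": -150,"rx": 0,"ry": 0,"rz": 0,"claw": 190},{"x": -15,"y": 33,"z": -150,"rx": 0,"ry": 0,"rz": -0.7,"claw": 190},{"x": -37,"y": 82,"z": -150,"rx": 0,"ry": 0,"rz": -1.7,"claw": 190},{"x": -60,"y": 132,"z": -150,"rx": 0,"ry": 0,"rz": -2.9,"claw": 190},{"x": -80,"y": 175,"z": -150,"rx": 0,"ry": 0,"rz": -3.8,"claw": 190},{"x": -90.5,"y": 198.7,"z": -150,"rx": 0,"ry": 0,"rz": -4.3,"claw": 190}])

```text
time_s: 32.45
position: [0.5497, -0.3132, 0.2191]
tcp_rot: [[-0.018, 1.0, -0.002], [1.0, 0.018, 0.001], [0.001, -0.002, -1.0]]
force: [-0.2, 0.2, -0.1]
opening: 0.455
grasp_force: 30.0
```

apply_moves(rows=[{"x": 0,"y": 0,"z": 0,"rx": 0,"ry": 0,"rz": 0,"claw": 190},{"x": 0,"y": 0,"z": 0,"rx": 0,"ry": 0,"rz": 0,"claw": 190},{"x": 0,"y": 0,"z": 0,"rx": 0,"ry": 0,"rz": 0,"claw": 190},{"x": 0,"y": 0,"z": 0,"rx": 0,"ry": 0,"rz": 0,"claw": 190}])

```text
time_s: 32.95
position: [0.5486, -0.3106, 0.2217]
tcp_rot: [[-0.018, 1.0, -0.0], [1.0, 0.018, 0.0], [0.0, -0.0, -1.0]]
force: [0.1, 0.1, 0.6]
opening: 0.452
grasp_force: 30.0
```

```bash
python3 go.py .549 -.3115 .132 1; python3 - <<'E'
from h import *
for n in("side","top"):
    p,d,W=grab(n); X,Y,Z=W[...,0],W[...,1],W[...,2]
    m=(Z>.155)&(Z<.18)&(abs(X-.549)<.06)&(Y>-.335)&(Y<-.285); w=W[m]
    print(n,len(w),len(w) and (w.min(0).round(4),w.max(0).round(4),np.median(w,0).round(4)))
    for t,a,b in(("r1",-.3,-.27),("r2",-.353,-.325),("r3",-.385,-.356)):
        m=(Z>.115)&(Z<.122)&(abs(X-.549)<.04)&(Y>a)&(Y<b); w=W[m]; print(t,len(w),len(w) and (w[:,:2].min(0).round(4),w[:,:2].max(0).round(4)))
    if n=="side": cv2.imwrite("pics/s4.png",cv2.resize(p[170:360,270:430,::-1],None,fx=3,fy=3,interpolation=2))
E
```

```text
xyz [-0.9  0.4 89.7] rot [-0. -0.  0.] rows 1.4 t 32.95 F [0.1 0.1 0.6] gf 29.999876618385315 op 0.4515029305407731
side 297 (array([ 0.5119, -0.3201,  0.1553]), array([ 0.5879, -0.3032,  0.18  ]), array([ 0.539 , -0.3168,  0.1749]))
r1 77 (array([ 0.5352, -0.2911]), array([ 0.5712, -0.2816]))
r2 180 (array([ 0.532 , -0.3475]), array([ 0.5724, -0.3317]))
r3 192 (array([ 0.531 , -0.3756]), array([ 0.572 , -0.3603]))
top 183 (array([ 0.5089, -0.3141,  0.155 ]), array([ 0.5844, -0.3014,  0.18  ]), array([ 0.5398, -0.3043,  0.1735]))
r1 116 (array([ 0.53  , -0.2904]), array([ 0.5667, -0.2756]))
r2 0 0
r3 0 0
```

View pics/s4.png

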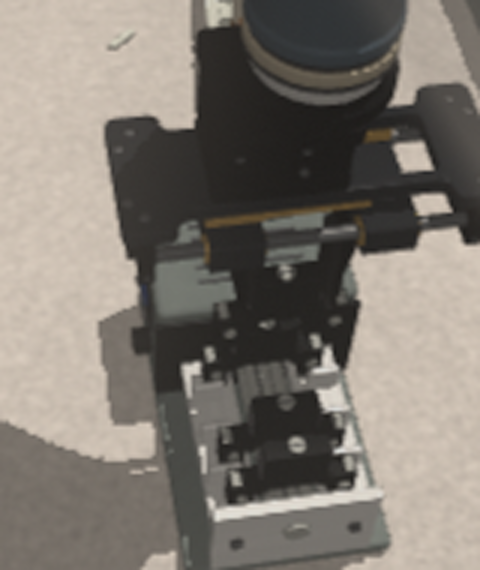

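The crop shows the cassette held square over the pump, above the gap between the first rib and the far pair. It needs about 1 mm in x and −1 mm in y.

apply_moves(rows=[{"x": -1,"y": 1,"z": 20,"rx": 0,"ry": 0,"rz": 0,"claw": 190},{"x": -1,"y": 1,"z": 40,"rx": 0,"ry": 0,"rz": 0,"claw": 190},{"x": -1,"y": 1,"z": 54,"rx": 0,"ry": 0,"rz": 0,"claw": 190},{"x": -1,"y": 1,"z": 63,"rx": 0,"ry": 0,"rz": 0,"claw": 190},{"x": -1,"y": 1,"z": 68,"rx": 0,"ry": 0,"rz": 0,"claw": 190},{"x": -1,"y": 1,"z": 72,"rx": 0,"ry": 0,"rz": 0,"claw": 190},{"x": -1,"y": 1,"z": 75,"rx": 0,"ry": 0,"rz": 0,"claw": 190},{"x": -1,"y": 1,"z": 77,"rx": 0,"ry": 0,"rz": 0,"claw": 190}])

```text
time_s: 34.05
position: [0.5502, -0.3126, 0.1447]
tcp_rot: [[-0.017, 1.0, 0.0], [1.0, 0.017, -0.0], [-0.0, 0.0, -1.0]]
force: [-0.2, -0.1, 0.2]
opening: 0.45
grasp_force: 30.0
```

apply_moves(rows=[{"x": 0,"y": 0,"z": 3,"rx": 0,"ry": 0,"rz": 0,"claw": 190},{"x": 0,"y": 0,"z": 6,"rx": 0,"ry": 0,"rz": 0,"claw": 190},{"x": 0,"y": 0,"z": 9,"rx": 0,"ry": 0,"rz": 0,"claw": 190},{"x": 0,"y": 0,"z": 11,"rx": 0,"ry": 0,"rz": 0,"claw": 190},{"x": 0,"y": 0,"z": 12.5,"rx": 0,"ry": 0,"rz": 0,"claw": 190},{"x": 0,"y": 0,"z": 13.5,"rx": 0,"ry": 0,"rz": 0,"claw": 190},{"x": 0,"y": 0,"z": 13.5,"rx": 0,"ry": 0,"rz": 0,"claw": 190}])

```text
time_s: 34.92
position: [0.55, -0.3125, 0.1316]
tcp_rot: [[-0.017, 1.0, 0.0], [1.0, 0.017, -0.0], [-0.0, 0.0, -1.0]]
force: [-1.5, 1.5, 4.0]
opening: 0.455
grasp_force: 30.0
```

Seated on the rails at the expected height. Release, rise, and look.

apply_moves(rows=[{"x": 0,"y": 0,"z": -0.3,"rx": 0,"ry": 0,"rz": 0,"claw": 120},{"x": 0,"y": 0,"z": -0.3,"rx": 0,"ry": 0,"rz": 0,"claw": 60},{"x": 0,"y": 0,"z": -0.3,"rx": 0,"ry": 0,"rz": 0,"claw": 60},{"x": 0,"y": 0,"z": -0.3,"rx": 0,"ry": 0,"rz": 0,"claw": 60},{"x": 0,"y": 0,"z": -0.3,"rx": 0,"ry": 0,"rz": 0,"claw": 60},{"x": 0,"y": 0,"z": -30,"rx": 0,"ry": 0,"rz": 0,"claw": 60},{"x": 0,"y": 0,"z": -80,"rx": 0,"ry": 0,"rz": 0,"claw": 60},{"x": 0,"y": 0,"z": -120,"rx": 0,"ry": 0,"rz": 0,"claw": 60}])

```text
time_s: 35.92
position: [0.5503, -0.3127, 0.2528]
tcp_rot: [[-0.017, 1.0, 0.001], [1.0, 0.017, -0.001], [-0.001, 0.001, -1.0]]
force: [0.1, -0.1, -0.4]
opening: 0.762
grasp_force: 0.0
```

apply_moves(rows=[{"x": 10,"y": -60,"z": 0,"rx": 0,"ry": 0,"rz": 0,"claw": 0},{"x": 10,"y": -120,"z": 0,"rx": 0,"ry": 0,"rz": 0,"claw": 0},{"x": 10,"y": -150,"z": 0,"rx": 0,"ry": 0,"rz": 0,"claw": 0},{"x": 10,"y": -150,"z": 0,"rx": 0,"ry": 0,"rz": 0,"claw": 0},{"x": 10,"y": -150,"z": 0,"rx": 0,"ry": 0,"rz": 0,"claw": 0}])

```text
time_s: 36.55
position: [0.4008, -0.3057, 0.2514]
tcp_rot: [[-0.017, 1.0, 0.002], [1.0, 0.017, -0.001], [-0.001, 0.002, -1.0]]
force: [0.1, -0.5, -0.3]
opening: 0.998
grasp_force: 0.0
```

```bash
python3 - <<'E'
from h import *
for n in("side","top"):
    p,d,W=grab(n); X,Y,Z=W[...,0],W[...,1],W[...,2]
    for t,a,b in(("r1",-.297,-.27),("NEW",-.325,-.298),("r2",-.353,-.3265),("r3",-.385,-.356)):
        m=(Z>.113)&(Z<.125)&(abs(X-.549)<.04)&(Y>a)&(Y<b); w=W[m]
        print(n,t,len(w),len(w) and (((w.min(0)+w.max(0))/2).round(4),np.median(w[:,2]).round(4)))
    if n=="side": cv2.imwrite("pics/s5.png",p[60:360,180:460,::-1].repeat(2,0).repeat(2,1))
print(read_state()["time_s"])
E
```

```text
side r1 173 (array([ 0.5509, -0.2842,  0.1183]), np.float64(0.1181))
side NEW 186 (array([ 0.5518, -0.3134,  0.1174]), np.float64(0.1182))
side r2 192 (array([ 0.5519, -0.34  ,  0.1184]), np.float64(0.1183))
side r3 200 (array([ 0.552 , -0.3678,  0.1178]), np.float64(0.1183))
top r1 154 (array([ 0.5468, -0.2829,  0.1185]), np.float64(0.1177))
top NEW 155 (array([ 0.5471, -0.3119,  0.1186]), np.float64(0.1178))
top r2 155 (array([ 0.5477, -0.339 ,  0.1172]), np.float64(0.1176))
top r3 157 (array([ 0.5485, -0.3663,  0.1172]), np.float64(0.1175))
36.65
```

View pics/s5.png

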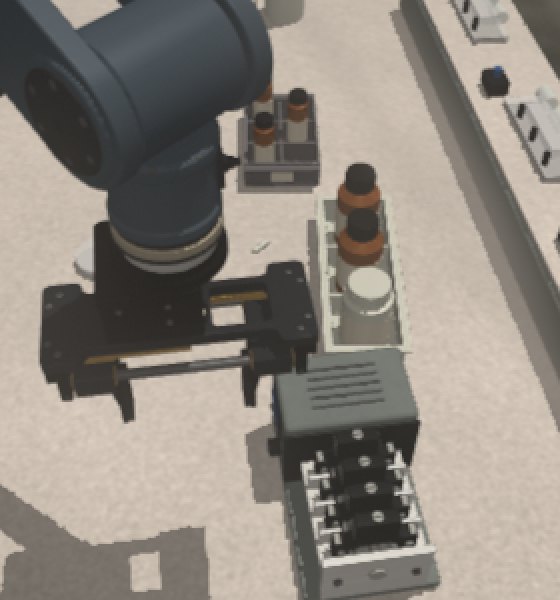

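The cassette sits level with its neighbours (rib tops at 118 mm) and within about 1.5 mm of the slot middle. All vials and bottles stand in their bays and the gripper is clear.

```bash
python3 -c "
from rig import *
print(hand_in())"
```

```text
the job is handed in; nothing more can be done
None
```

The job is handed in at about 37 s: both vials stand in rack bays, both bottles in the tray's end bays, and the cassette is seated on the pump rails, with the vial and bottle already placed left standing in their bays; the judge's verdict wasn't shown.

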